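# Push the sled home and press the guarded hold-down lever

## Task

Push the loaded sled along its channel with the fingertips until it is fully home against the stop, without lifting it. Then reach down through the guard window with the fingertips and press the lever with the flat paddle all the way down, without any part of the robot touching the guard frame; leave the ball-ended lever and everything else on the bench as they are, and draw back clear.

Things in the scene. Friction and masses are not known exactly. Their poses are not given: they have to be found in the camera images.
- fixture: Hold-down fixture fixed to the bench: dark steel bed plate 250 x 480 mm, 12 mm thick, with a channel between two rails (14 mm high) along the fixture's y. Origin: on the table plane, on the channel's centreline; z up, +y is the way the sled is pushed, to a steel stop block at the channel's end (face at y = +190 mm). The sled is home with its origin at fixture y = +30 mm.
- sled: Loose aluminium sled in the channel, 3 mm play each side: plate 80 mm wide (x), 320 long (y), 12 thick, carrying a dark casting with two round bosses (tops 70 mm above the table); 0.6 to 0.9 kg in all. Origin: centre of its underside, 12 mm above the table; axes as the fixture's. It starts 50 to 110 mm short of home and slides with plain friction, under 11 N.
- push_face (a point): Centre of the outer (-y) face of the upright push plate at the sled's -y end (80 mm wide, 10 thick, from the sled up to 74 mm above the table); the point is 49 mm above the table. Push here along +y. With the sled home it is still 110 mm outside the guard.
- guard: Grey steel guard frame fixed over the +y half of the fixture, with barred sides; origin and axes as the fixture's. It covers fixture x -115 to +65, y -20 to +210 mm. Flat top plate 4 mm thick, top face 152 mm above the table, with two equal square windows 90 x 90 mm, one after the other along y, a 20 mm bar between them. No part of the robot may touch it.
- window_first (a point): Centre of the window nearer the sled's entry, in the plane of the plate's top face. Sides along the fixture's x and y.
- window_second (a point): Centre of the window nearer the stop, in the plane of the plate's top face.
- paddle_lever (a joint): Angle of the lever that ends in a flat square paddle: 0 raised, 0.29 rad fully down on its stop. Hinged 85 mm to the -x side of its window's centre, 119 mm above the table, axis along the fixture's y. Pressed at the paddle it needs about 5 N and stays where it is left; starts at 0 to 0.05. It stands under either the first or the second window.
- paddle_top (a point): Centre of the top face of the steel paddle (44 x 44 mm, 6 mm thick), under the centre of its window. About 138 mm above the table when raised, 114 mm when fully down.
- ball_lever (a joint): Angle of the like lever that ends in a steel ball (26 mm): 0 raised, 0.29 down. Under the other window. Not to be moved.
- ball_top (a point): Top of the ball of the ball lever, about 144 mm above the table when raised.
- socket: Loose steel wrench socket, a tube 28 mm across and 36 mm high, standing on the fixture's bed plate. Origin: centre of its underside. A bystander.
- bolt: Loose steel bolt standing on its round head (26 mm across), 50 mm high, on the fixture's bed plate. Origin: centre of its underside. A bystander.
- grease_can: Loose steel can, 66 mm across, 85 mm high. Origin: centre of its underside. A bystander.
- mug: Loose white mug, 80 mm across, 90 mm high. Origin: centre of its underside. A bystander.
- wrench: Loose steel wrench lying on the table. A bystander.
- oil_bottle: Loose grey oil bottle, 60 mm across, 150 mm high. Origin: centre of its underside. A bystander.

How it is judged:
On the way, in this order (a step that is already met when the one before it is completed fails the run):
1. the sled is fully home against the stop (y of sled in the frame of fixture above 0.026 m), for 0.2 s.
2. the paddle lever is pressed fully down, the sled still home (y of sled in the frame of fixture above 0.026 m and value of joint paddle_lever above 0.25 rad), for 0.2 s.
At the end, for the whole second after the job is handed in: The sled lies flat in the channel within 4 mm of the stop and at rest, the paddle lever is down (joint above 0.25 of 0.29 rad) and still, and the ball lever is where it was within 8 mm (all of step 2 and z of sled in the frame of fixture below 0.015 m and distance of ball_top from where it was at the start of the episode below 0.008 m and linear speed of sled below 0.01 m/s and velocity of joint paddle_lever below 0.02 rad/s); the robot touches nothing.
It fails at once if the robot touches the guard frame (contact force between any of the fingers, the arm and guard above 0.5 N).
It fails at once if the sled is lifted or tipped (z of sled in the frame of fixture above 0.02 m or angle between sled's own z axis and vertical above 0.06 rad).
It fails at once if the ball lever is moved (distance of ball_top from where it was at the start of the episode above 0.008 m).
It fails at once if a bystander is moved by more than 25 mm (distance of any of socket, bolt, grease_can, mug, wrench, oil_bottle from where it was at the start of the episode above 0.025 m).
It also fails if it takes over 45 s, if anything falls off the work surface, if the arm or the gripper's body presses on something with over 40 N, if the wrist force passes 120 N, or if a joint passes its speed limit or range.

## Robot

A 7-joint arm with a two-finger parallel gripper is mounted at the origin on the work surface. World frame = base frame: x ahead of the robot, y to its left, z up, the work surface at z = 0. Lengths are in m, angles in rad, forces in N, time in s.
With the tool pointing down it reaches from about 0.425 to 1.025 m from the base axis. Payload 9.4 kg.
Tool frame: the origin (TCP) lies midway between the tips of the shut fingers; the grasp point (between the pads) lies 19 mm behind it; z points along the fingers, y is the direction in which the jaws open and shut (so a half turn about z gives the same grasp; the last joint's range is limited). The gripper opens to 93 mm and grips with 3 to 60 N. Pads are 15 mm wide; open, the fingers measure 128 mm over their backs; the gripper's body (75 mm by 188 mm) begins 65 mm behind the grasp point.
Start: joints at [-1.254, 0.599, -0.003, 1.599, 0.002, 0.943, -0.08], TCP at [0.278, 0.67, 0.219] pointing down, gripper open.
Joint ranges: [-2.57, 2.57], [-0.35, 1.97], [-1.29, 1.29], [0.11, 2.56], [-1.05, 4.19], [0.11, 1.86], [-2.63, 2.63]. Speed limits (rad/s): [2.22, 2.22, 3.01, 3.01, 3.14, 3.14, 3.14].

## Interface

Orientations are given as a unit quaternion [w, x, y, z].
In Python, from plant import telemetry, eyes, ticket gives the robot as it stands.
- The arm moves only by the tool move_arm, never from a script. Its argument "commands" is a list of rows, each a list of 3 entries, a list of its own where there are three numbers: the shift along the world's x, y, z in mm, then the turn about the world's z in rad, then the finger opening in mm, from 0 to 93. A call has 1 to 10 rows; each row is the pose to reach, as a shift and turn from the pose commanded when the call began; what a row does not reach only later rows make up. A row lasts 1/8 s, in which the tool goes at most 62.5 mm and 10.7 degrees, less where a joint would pass 70% of its speed; a pose out of reach is approached as far as the arm can. A call with a gripper value outside its range is refused whole. The fingers move at their own pace and stop on an object; the grip force is fixed at half the most. Time passes only in rows, so rows that repeat a pose let the fingers close. It gives the time, the measured TCP pose, the force and the opening at its end, in the units of the state.
- telemetry.sense(): the state, without advancing time (a new reading comes with each control period).
- eyes.get_image(name): name is "scene" or "top"; returns (picture, depth): 420x560x3 uint8, blue, green, red; 420x560 float32, m along the optical axis (not along the pixel's ray), 0 where there is no reading.
- eyes.camera_params(name): a dict with "fx", "fy", "cx", "cy" (pixels), "xyz" and "rotation" of the camera in the world. Camera axes: x right, y down, z forward; pixel columns grow to the right and rows downward; lengths in m; the calibration is good to about 2 mm. A picture is of the moment at which its call begins. camera_params takes no time and is no camera call.
- ticket.finish_job(): hands the job in, once; it reports no verdict.
The state is a dict: "clock": time; "q": joint angles; "joint_velocities": joint speeds; "tau": joint torques, N m; "tool_pos": TCP position; "orientation": TCP orientation; "force": force on the tool from outside, world axes, zero at the start; "ft_torque": the same for the moment, N m; "grip_width": finger opening in m.
Only numpy, scipy, OpenCV 4.12 (cv2) and the standard library are available. Lean on these libraries where they do the work, as an engineer would, in place of code of your own. Each camera call takes 0.05 s, during which the arm holds its last target.

## Working session

There is one attempt and no reset: what is moved stays moved. The work goes in short steps, Python scripts to look and compute and a tool call to move; the robot and the scene stay as the last step left them, time stands still between calls to the robot, and variables do not carry over. Pictures are saved under pics/ and viewed, and the job is handed in when it is done.

Besides the shell and the picture viewer there is one more tool, called after "Emit:" as name(argument=value, ...), one argument or row to a line, values as JSON. move_arm: Moves the arm, as the interface text tells. Its arguments: {"type":"object","properties":{"commands":{"type":"array","items":{"type":"array"}}},"required":["commands"]}

```bash
mkdir -p pics; ls; python3 - <<'E'
from plant import telemetry, eyes
import cv2,numpy as np
s=telemetry.sense(); print({k:np.round(v,3).tolist() for k,v in s.items()})
for n in("scene","top"):
    im,d=eyes.get_image(n); p=eyes.camera_params(n); print(n,p)
    cv2.imwrite(f"pics/{n}0.png",im); np.savez(f"{n}0.npz",im=im,d=d,fx=p['fx'],fy=p['fy'],cx=p['cx'],cy=p['cy'],xyz=p['xyz'],R=p['rotation'])
E
```

```text
pics
{'clock': 0.0, 'q': [-1.254, 0.6, -0.003, 1.6, 0.002, 0.943, -0.08], 'joint_velocities': [0.001, -0.001, -0.002, 0.0, 0.0, -0.003, 0.0], 'tau': [-0.0, -76.506, 1.497, -25.236, -0.052, 0.017, 0.0], 'tool_pos': [0.278, 0.669, 0.218], 'orientation': [-0.0, 0.196, 0.981, -0.001], 'force': [-1.262, 0.086, 0.062], 'ft_torque': [0.045, 0.03, 0.005], 'grip_width': 0.093}
scene {'fx': 396.10884741818967, 'fy': 396.10884741818967, 'cx': 281.0405896270994, 'cy': 210.38827274564593, 'xyz': array([ 1.09194939, -0.66578192,  0.94629682]), 'rotation': array([-0.36944542,  0.87226546,  0.29909191, -0.11492203])}
top {'fx': 412.3695337958742, 'fy': 412.3695337958742, 'cx': 278.6765846294291, 'cy': 208.6136789106607, 'xyz': array([ 0.31051856, -0.00235694,  1.43943271]), 'rotation': array([-0.07878931,  0.71051015, -0.69451176,  0.08136951])}
```

View pics/scene0.png

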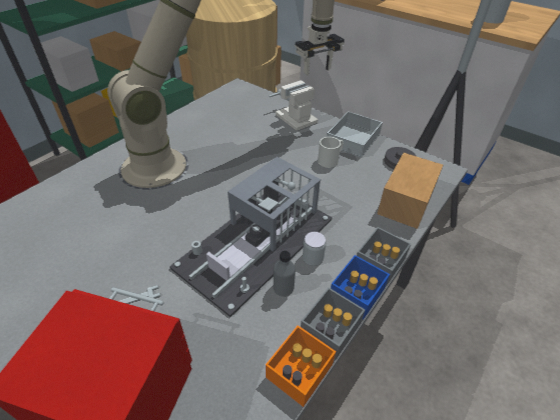

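View pics/top0.png

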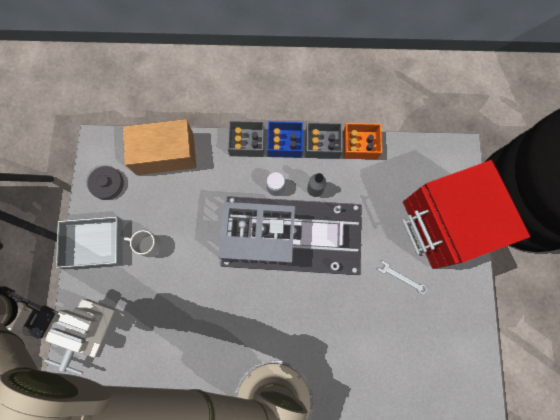

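```bash
python3 - <<'E'
import cv2
a=cv2.imread('pics/top0.png')[185:285,205:375]; cv2.imwrite('pics/topz.png',cv2.resize(a,None,fx=4.7,fy=4.7,interpolation=cv2.INTER_CUBIC))
a=cv2.imread('pics/scene0.png')[150:315,160:345]; cv2.imwrite('pics/scz.png',cv2.resize(a,None,fx=3.6,fy=3.6,interpolation=cv2.INTER_CUBIC))
E
```

```text
(no output)
```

View pics/topz.png

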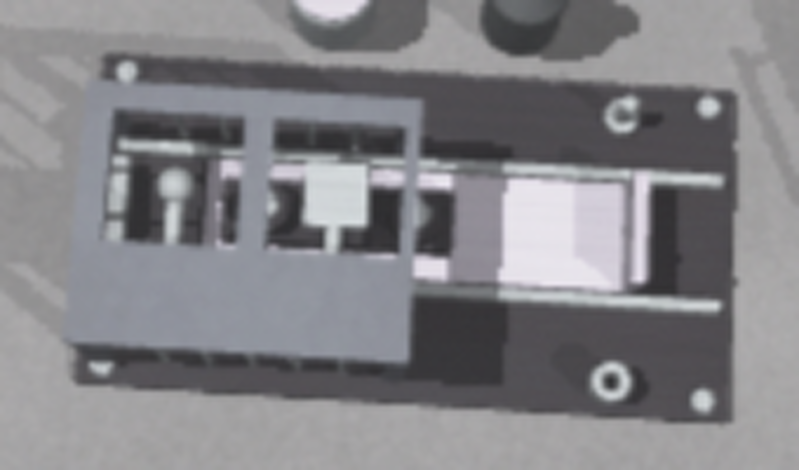

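View pics/scz.png

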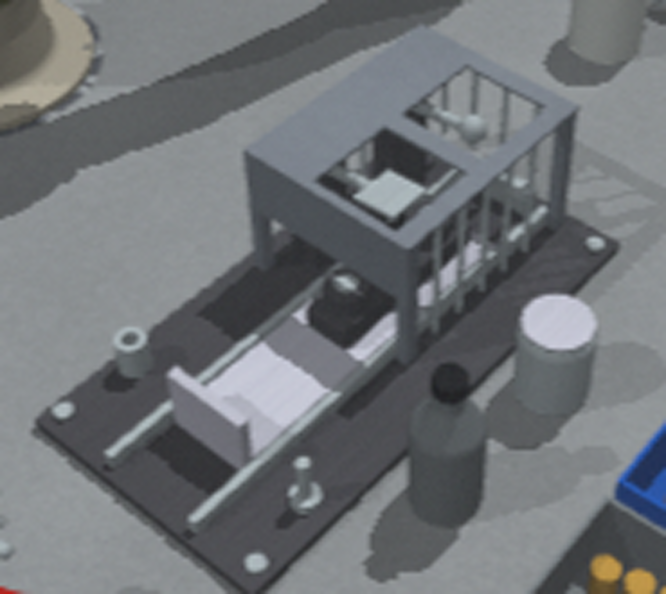

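The paddle is under the first (entry-side) window, at about (275,227) in the top picture. The ball is under the second, at about (242,224). The push plate is the light strip near (341,233). Socket and bolt stand outside the rails beside it. Next I'll measure the poses.

```bash
cat > h.py <<'E'
import numpy as np,cv2
from scipy.spatial.transform import Rotation as R
def cloud(n,i=0):
    z=np.load(f'{n}{i}.npz'); d=z['d']; v,u=np.mgrid[:d.shape[0],:d.shape[1]]
    q=z['R']; M=R.from_quat(q[[1,2,3,0]]).as_matrix()
    P=np.stack([(u-z['cx'])/z['fx']*d,(v-z['cy'])/z['fy']*d,d],-1)
    return z['im'],d,P@M.T+z['xyz']
def ray(n,u,v,h,i=0):
    z=np.load(f'{n}{i}.npz'); q=z['R']; M=R.from_quat(q[[1,2,3,0]]).as_matrix()
    r=M@np.array([(u-z['cx'])/z['fx'],(v-z['cy'])/z['fy'],1]); c=z['xyz']
    return c+r*(h-c[2])/r[2]
E
python3 - <<'E'
from h import *
for n in('top','scene'):
    im,d,P=cloud(n)
    box=(P[...,0]>.2)&(P[...,0]<.65)&(P[...,1]>-.25)&(P[...,1]<.35)&(d>0)
    m=box&(abs(P[...,2]-.152)<.006)
    # refine z by ray at .152
    nl,lab,st,_=cv2.connectedComponentsWithStats(m.astype(np.uint8),connectivity=4)
    print(n,st[1:][st[1:,4]>30].tolist(), 'table z',np.median(P[box&(P[...,2]<.006)][:,2]), 'plate z',np.median(P[m][:,2]))
    k=1+np.argmax(st[1:,4]); mm=(lab==k).astype(np.uint8)
    cs,hi=cv2.findContours(mm,cv2.RETR_CCOMP,cv2.CHAIN_APPROX_NONE)
    for c,hh in zip(cs,hi[0]):
        if len(c)<40: continue
        w=np.array([ray(n,u,v,.152)[:2] for u,v in c[:,0]],np.float32)
        r=cv2.minAreaRect(w); print(' hole' if hh[3]>=0 else ' outer',np.round(r[0],4),np.round(r[1],4),round(r[2],2))
    # zhist near 0.138,.114
    for lo,hi2 in((.125,.147),(.065,.08),(.008,.016)):
        print(lo,(box&(P[...,2]>lo)&(P[...,2]<hi2)).sum())
E
```

```text
top [[218, 202, 77, 61, 2472]] table z 0.000207229984266033 plate z 0.1524543707433168
 outer [0.5332 0.0647] [0.2301 0.1807] 87.68
 hole [0.5567 0.0047] [0.0999 0.0973] 87.71
 hole [0.5602 0.1134] [0.0956 0.102 ] 87.79
0.125 340
0.065 219
0.008 2593
scene [[228, 157, 93, 64, 1922]] table z -5.0614353411027047e-05 plate z 0.1517469728138392
 outer [0.5344 0.0614] [0.2357 0.1833] 87.78
 hole [0.5556 0.0014] [0.0942 0.0943] 87.61
 hole [0.5609 0.1117] [0.0941 0.0925] 88.1
0.125 613
0.065 382
0.008 3107
```

```bash
python3 - <<'E'
from h import *
th=np.deg2rad(-2.25); x=np.array([np.cos(th),np.sin(th)]); y=np.array([-np.sin(th),np.cos(th)])
c=np.array([.5337,.063]); o=c-(-.025*x+.095*y); print('origin',o)
for f in((0,.04),(0,.15),(0,-.13),(0,.03)): print(f,o+f[0]*x+f[1]*y)
for n in('top','scene'):
    im,d,P=cloud(n); F=np.dstack([(P[...,:2]-o)@x,(P[...,:2]-o)@y,P[...,2]])
    def rep(name,a):
        m=(d>0)
        for k in range(3): m&=(F[...,k]>a[2*k])&(F[...,k]<a[2*k+1])
        if m.sum()<3: print(n,name,'none');return
        f=F[m]; print(n,name,m.sum(),'min',np.round(np.percentile(f,3,0),4),'max',np.round(np.percentile(f,97,0),4),'mean',f.mean(0).round(4))
    rep('plate top',(-.06,.06,-.3,-.1,.068,.08))
    rep('pushface',(-.03,.03,-.3,-.1,.035,.065))
    rep('paddle',(-.03,.03,.0,.08,.105,.146))
    rep('ball',(-.03,.03,.11,.19,.12,.149))
    rep('bottle',(.07,.25,-.2,.02,.1,.17))
    rep('can',(.07,.25,-.05,.15,.07,.095))
    rep('bolt',(.05,.12,-.24,-.05,.03,.07))
    rep('socket',(-.12,-.05,-.24,-.05,.03,.07))
    rep('bed',(-.2,.2,-.3,-.21,.008,.016))
    rep('bedx',(-.2,.2,-.2,-.15,.008,.016))
    rep('rails',(-.08,.08,-.24,-.1,.022,.03))
    rep('anything high',(-.2,.2,-.4,-.05,.1,.4))
E
```

```text
origin [ 0.55495104 -0.03290825]
(0, 0.04) [0.55652144 0.00706091]
(0, 0.15) [0.56084002 0.1169761 ]
(0, -0.13) [ 0.54984727 -0.16280803]
(0, 0.03) [ 0.55612884 -0.00293138]
top plate top 79 min [-0.037  -0.1857  0.0693] max [ 0.0371 -0.1754  0.0787] mean [-0.0006 -0.1805  0.0741]
top pushface 19 min [-0.0268 -0.1764  0.0424] max [ 0.0281 -0.1755  0.0643] mean [ 0.0025 -0.1758  0.0494]
top paddle 192 min [-0.0244  0.0165  0.129 ] max [0.0187 0.057  0.1401] mean [-0.0028  0.0369  0.1344]
top ball 69 min [-0.0283  0.136   0.1287] max [0.0097 0.1556 0.145 ] mean [-0.008   0.1461  0.1377]
top bottle 175 min [ 0.1457 -0.1152  0.1009] max [ 0.1804 -0.0713  0.1527] mean [ 0.162  -0.0916  0.1233]
top can 273 min [0.137  0.0223 0.0732] max [0.1923 0.0775 0.091 ] mean [0.1635 0.0496 0.0844]
top bolt 17 min [ 0.0859 -0.1779  0.0397] max [ 0.0984 -0.1668  0.065 ] mean [ 0.0914 -0.1717  0.0577]
top socket 51 min [-0.1199 -0.179   0.0305] max [-0.0508 -0.1239  0.0542] mean [-0.1037 -0.1639  0.0452]
top bed 719 min [-0.1241 -0.257   0.0083] max [ 0.1136 -0.2115  0.0155] mean [-0.0093 -0.2346  0.012
[... 904 characters left out ...]
8] max [0.1955 0.0745 0.0874] mean [0.1693 0.044  0.0826]
scene bolt 44 min [ 0.0529 -0.1854  0.0308] max [ 0.0993 -0.1693  0.0627] mean [ 0.0916 -0.1762  0.0501]
scene socket 85 min [-0.1184 -0.1817  0.0318] max [-0.0945 -0.1572  0.0496] mean [-0.1054 -0.1698  0.0426]
scene bed 1165 min [-0.1207 -0.2583  0.0087] max [ 0.1155 -0.2121  0.0152] mean [ 0.0031 -0.2361  0.0119]
scene bedx 632 min [-0.1218 -0.1994  0.0086] max [ 0.1175 -0.1523  0.0152] mean [ 0.0094 -0.1817  0.0119]
scene rails 640 min [-0.0497 -0.2319  0.0222] max [ 0.0502 -0.1023  0.0285] mean [ 0.005  -0.1493  0.0249]
scene anything high 328 min [ 0.066 -0.396  0.101] max [ 0.1905 -0.0812  0.184 ] mean [ 0.1683 -0.1135  0.1259]
```

Emit:
move_arm(
  commands=[
    [[30, -45, 10], -0.1, 80],
    [[60, -90, 20], -0.22, 60],
    [[90, -140, 30], -0.34, 40],
    [[120, -190, 35], -0.46, 20],
    [[150, -240, 35], -0.58, 0],
    [[180, -290, 35], -0.7, 0],
    [[205, -345, 35], -0.83, 0],
    [[225, -400, 35], -0.96, 0],
    [[240, -455, 35], -1.09, 0],
    [[250, -510, 35], -1.215, 0],
  ],
)

```text
clock: 1.35
tool_pos: [0.5286, 0.1576, 0.2535]
orientation: [0.0, 0.722, 0.692, -0.0]
force: [0.3, 0.3, 0.9]
grip_width: 0.0011
```

Emit:
move_arm(
  commands=[
    [[5, -50, 0], 0, 0],
    [[10, -105, 0], 0, 0],
    [[14, -160, 0], 0, 0],
    [[18, -215, 0], 0, 0],
    [[18, -270, 0], 0, 0],
    [[18, -325, 0], 0, 0],
    [[18, -380, 0], 0, 0],
    [[18, -428, -10], 0, 0],
    [[18, -428, -60], 0, 0],
    [[18, -428, -110], 0, 0],
  ],
)

```text
clock: 2.6
tool_pos: [0.5461, -0.2693, 0.1425]
orientation: [0.0, 0.721, 0.693, 0.0]
force: [0.5, 0.0, 0.3]
grip_width: 0.0004
```

```bash
cat > snap.py <<'E'
import sys,cv2,numpy as np
from plant import telemetry, eyes
i=sys.argv[1]
for n in("scene","top"):
    im,d=eyes.get_image(n); p=eyes.camera_params(n)
    np.savez(f"{n}{i}.npz",im=im,d=d,fx=p['fx'],fy=p['fy'],cx=p['cx'],cy=p['cy'],xyz=p['xyz'],R=p['rotation'])
    if n=='scene': s=im[110:320,140:360]
    else: t=im[180:310,200:420]
a=cv2.resize(s,(396,378)); b=cv2.resize(t,(396,234))
b=cv2.copyMakeBorder(b,0,144,0,0,cv2.BORDER_CONSTANT); cv2.imwrite(f'pics/c{i}.png',np.hstack([a,b]))
print(telemetry.sense()['tool_pos'],telemetry.sense()['force'])
E
python3 snap.py 1
```

```text
[ 0.54340225 -0.26706931  0.13910463] [ 0.28097392 -0.14875549 -0.10753933]
```

View pics/c1.png

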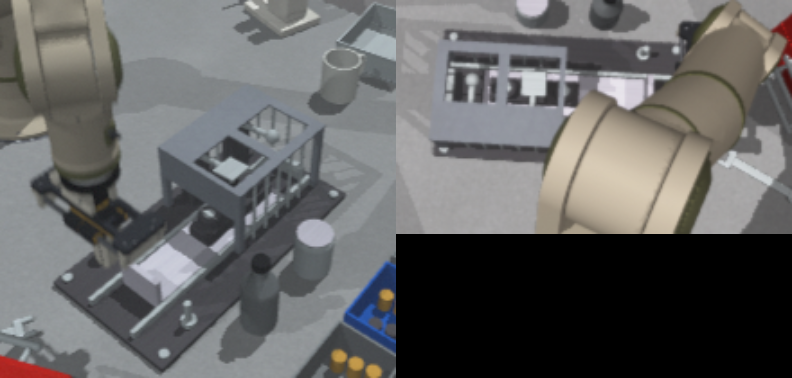

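```bash
python3 - <<'E'
from h import *
for n in('top','scene'):
    im,d,P=cloud(n,1)
    m=(d>0)&(P[...,0]>.3)&(P[...,0]<.65)&(P[...,1]>-.45)&(P[...,1]<.1)&(P[...,2]>.165)
    for lo in np.arange(.16,.8,.06):
        k=m&(P[...,2]>=lo)&(P[...,2]<lo+.06)
        if k.sum()>3: print(n,round(lo,2),k.sum(),P[k].min(0).round(3),P[k].max(0).round(3))
E
```

```text
top 0.16 72 [ 0.546 -0.45   0.177] [ 0.606 -0.427  0.193]
top 0.22 163 [ 0.564 -0.27   0.227] [ 0.639 -0.231  0.27 ]
top 0.46 329 [ 0.496 -0.327  0.463] [ 0.605 -0.189  0.52 ]
top 0.52 536 [ 0.485 -0.316  0.521] [ 0.592 -0.184  0.58 ]
top 0.58 449 [ 0.453 -0.266  0.58 ] [ 0.538 -0.162  0.64 ]
top 0.64 554 [ 0.385 -0.239  0.64 ] [ 0.501 -0.129  0.7  ]
top 0.7 883 [ 0.367 -0.211  0.7  ] [ 0.465 -0.103  0.76 ]
top 0.76 1134 [ 0.3   -0.172  0.76 ] [ 0.434 -0.004  0.82 ]
scene 0.16 182 [ 0.533 -0.45   0.165] [ 0.607 -0.266  0.21 ]
scene 0.22 1593 [ 0.453 -0.309  0.223] [ 0.643 -0.235  0.28 ]
scene 0.28 404 [ 0.506 -0.307  0.28 ] [ 0.586 -0.242  0.335]
scene 0.34 744 [ 0.522 -0.311  0.342] [ 0.6   -0.237  0.4  ]
scene 0.4 839 [ 0.528 -0.33   0.4  ] [ 0.604 -0.241  0.46 ]
scene 0.46 1760 [ 0.51  -0.333  0.46 ] [ 0.612 -0.222  0.52 ]
scene 0.52 2159 [ 0.469 -0.321  0.52 ] [ 0.597 -0.192  0.58 ]
scene 0.58 2025 [ 0.432 -0.273  0.58 ] [ 0.541 -0.164  0.64 ]
scene 0.64 2126 [ 0.394 -0.243  0.64 ] [ 0.505 -0.134  0.7  ]
scene 0.7 456 [ 0.395 -0.214  0.7  ] [ 0.468 -0.137  0.715]
```

Emit:
move_arm(
  commands=[
    [[0, 0, -50], 0, 0],
    [[0, 0, -100], 0, 0],
    [[0, 0, -100], 0, 0],
    [[0, 15, -100], 0, 0],
    [[1, 30, -100], 0, 0],
    [[1, 40, -100], 0, 0],
    [[1, 50, -100], 0, 0],
    [[1, 58, -100], 0, 0],
    [[2, 66, -100], 0, 0],
    [[2, 74, -100], 0, 0],
  ],
)

```text
clock: 3.95
tool_pos: [0.5496, -0.1973, 0.0455]
orientation: [0.003, 0.721, 0.693, -0.0]
force: [0.9, -9.0, 5.7]
grip_width: 0.0005
```

Emit:
move_arm(
  commands=[
    [[0, 6, 0], 0, 0],
    [[0, 12, 0], 0, 0],
    [[1, 17, 0], 0, 0],
    [[1, 17, 0], 0, 0],
  ],
)

```text
clock: 4.45
tool_pos: [0.5505, -0.1796, 0.0454]
orientation: [0.003, 0.721, 0.693, 0.0]
force: [0.3, -7.9, 6.4]
grip_width: 0.0006
```

Emit:
move_arm(
  commands=[
    [[0, 4, 0], 0, 0],
    [[0, 7, 0], 0, 0],
    [[0, 10, 0], 0, 0],
    [[0, 10, 0], 0, 0],
  ],
)

```text
clock: 4.95
tool_pos: [0.5505, -0.171, 0.0454]
orientation: [0.003, 0.721, 0.693, -0.0]
force: [-0.4, -11.5, 5.4]
grip_width: 0.0004
```

Emit:
move_arm(
  commands=[
    [[0, 3, 0], 0, 0],
    [[0, 6, 0], 0, 0],
    [[0, 8, 0], 0, 0],
    [[0, 8, 0], 0, 0],
  ],
)

```text
clock: 5.45
tool_pos: [0.5505, -0.171, 0.0459]
orientation: [0.008, 0.723, 0.69, -0.002]
force: [-1.5, -34.4, 1.8]
grip_width: 0.0004
```

```bash
python3 snap.py 2; python3 - <<'E'
from h import *
th=np.deg2rad(-2.25); x=np.array([np.cos(th),np.sin(th)]); y=np.array([-np.sin(th),np.cos(th)]);o=np.array([.55495,-.0329])
for n in('top','scene'):
    im,d,P=cloud(n,2); F=np.dstack([(P[...,:2]-o)@x,(P[...,:2]-o)@y,P[...,2]])
    m=(d>0)&(abs(F[...,0])<.045)&(F[...,1]>-.2)&(F[...,1]<-.1)&(abs(F[...,2]-.073)<.004)
    print(n,m.sum(),F[m].mean(0) if m.any() else '', np.percentile(F[m],[5,95],0) if m.any() else '')
E
```

```text
[ 0.55051502 -0.17093165  0.0458569 ] [ -2.65149217 -34.35062877   1.88705138]
top 0  
scene 23 [ 0.01027017 -0.14170539  0.07254016] [[-0.00630563 -0.14739439  0.06971517]
 [ 0.01999863 -0.12999237  0.07577202]]
```

View pics/c2.png

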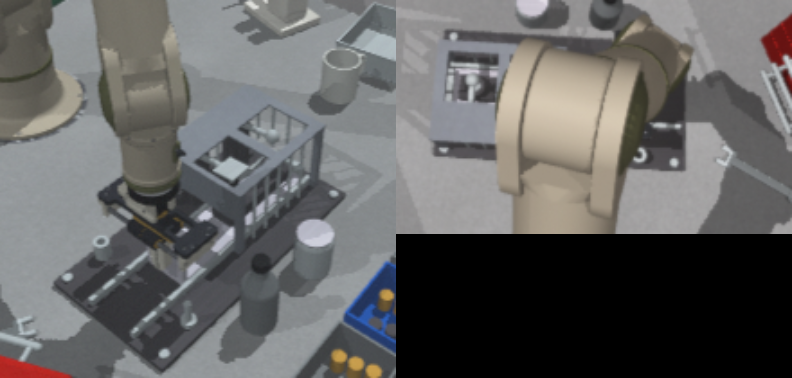

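The force rose to 34 N with no further travel, and the TCP is at the predicted y of -0.171, so the sled is on the stop. Now I'll back off and rise.

Emit:
move_arm(
  commands=[
    [[0, -15, 0], 0, 0],
    [[0, -40, 0], 0, 0],
    [[0, -70, 0], 0, 0],
    [[0, -75, 40], 0, 0],
    [[0, -75, 100], 0, 0],
    [[0, -75, 160], 0, 0],
    [[0, -75, 210], 0, 0],
    [[0, -75, 215], 0, 0],
  ],
)

```text
clock: 6.55
tool_pos: [0.5507, -0.2344, 0.2628]
orientation: [0.003, 0.72, 0.694, 0.002]
force: [-0.4, 0.2, -0.1]
grip_width: 0.0004
```

```bash
python3 snap.py 3; python3 - <<'E'
from h import *
th=np.deg2rad(-2.25); x=np.array([np.cos(th),np.sin(th)]); y=np.array([-np.sin(th),np.cos(th)]);o=np.array([.55495,-.0329])
for n in('top','scene'):
    im,d,P=cloud(n,3); F=np.dstack([(P[...,:2]-o)@x,(P[...,:2]-o)@y,P[...,2]])
    m=(d>0)&(abs(F[...,0])<.045)&(F[...,1]>-.2)&(F[...,1]<-.1)&(abs(F[...,2]-.073)<.004)
    print(n,m.sum(),F[m].mean(0) if m.any() else '')
E
```

```text
[ 0.54940114 -0.23358251  0.25946702] [-0.00367158  1.23701727  0.64177583]
top 57 [-0.00160947 -0.12296313  0.07366313]
scene 99 [ 0.00107188 -0.12480511  0.07309936]
```

View pics/c3.png

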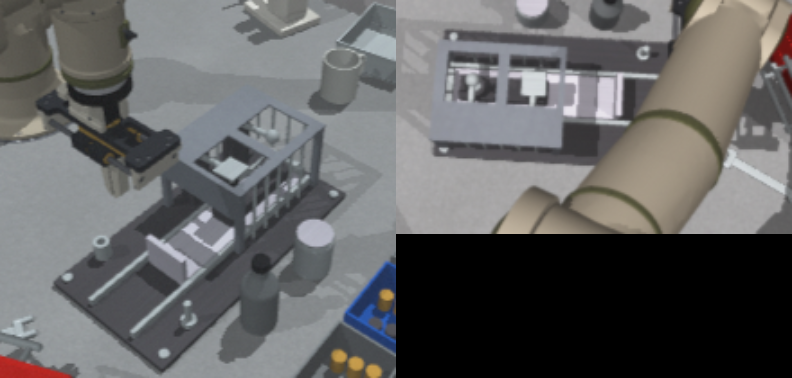

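Emit:
move_arm(
  commands=[
    [[2, 50, 0], 0, 0],
    [[4, 105, 0], 0, 0],
    [[5, 160, 0], 0, 0],
    [[6, 210, 0], 0, 0],
    [[6, 237, 0], 0, 0],
    [[6, 237, -10], 0, 0],
    [[6, 237, -50], 0, 0],
    [[6, 237, -80], 0, 0],
    [[6, 237, -80], 0, 0],
  ],
)

```text
clock: 7.78
tool_pos: [0.5531, 0.0011, 0.1759]
orientation: [-0.002, 0.721, 0.693, -0.003]
force: [0.4, -0.3, 0.3]
grip_width: 0.0006
```

```bash
python3 snap.py 4
```

```text
[0.55493999 0.00132792 0.17841064] [ 0.34757284  0.30178112 -0.55240453]
```

View pics/c4.png

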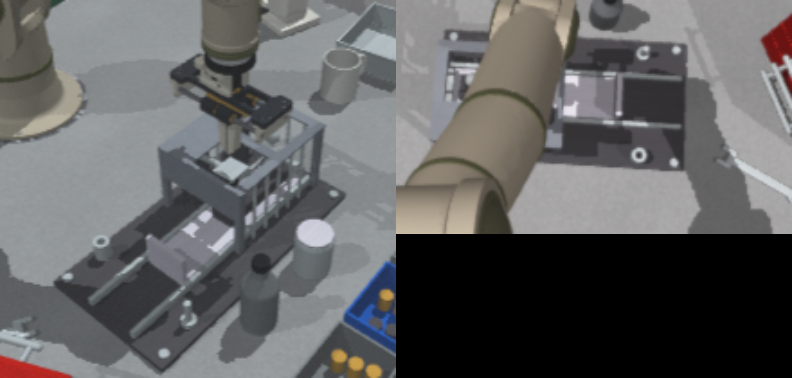

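Emit:
move_arm(
  commands=[
    [[1, 1, -15], 0, 0],
    [[1, 1, -30], 0, 0],
    [[1, 1, -40], 0, 0],
    [[1, 1, -48], 0, 0],
    [[1, 1, -54], 0, 0],
    [[1, 1, -60], 0, 0],
    [[1, 1, -64], 0, 0],
    [[1, 1, -64], 0, 0],
  ],
)

```text
clock: 8.88
tool_pos: [0.5565, 0.0034, 0.1145]
orientation: [0.0, 0.72, 0.694, 0.0]
force: [0.6, -0.8, 2.2]
grip_width: 0.0008
```

Emit:
move_arm(
  commands=[
    [[0, 0, -2], 0, 0],
    [[0, 0, -4], 0, 0],
    [[0, 0, -6], 0, 0],
    [[0, 0, -6], 0, 0],
    [[0, 0, -6], 0, 0],
  ],
)

```text
clock: 9.5
tool_pos: [0.5567, 0.0035, 0.1128]
orientation: [0.0, 0.721, 0.693, 0.002]
force: [-11.7, 1.5, 54.8]
grip_width: 0.0005
```

The force jumped to 55 N at z = 0.113, so the lever is on its stop. Now I'll rise straight out.

Emit:
move_arm(
  commands=[
    [[0, 0, 6], 0, 0],
    [[0, 0, 40], 0, 0],
    [[0, 0, 90], 0, 0],
    [[0, 0, 145], 0, 0],
    [[0, 0, 160], 0, 0],
    [[-5, 55, 165], 0, 0],
    [[-15, 115, 165], 0, 0],
    [[-25, 175, 165], 0, 0],
    [[-40, 230, 165], 0, 0],
    [[-60, 285, 165], 0, 0],
  ],
)

```text
clock: 10.75
tool_pos: [0.4948, 0.2899, 0.2724]
orientation: [-0.0, 0.72, 0.694, -0.001]
force: [0.9, -1.2, 0.1]
grip_width: 0.0002
```

Emit:
move_arm(
  commands=[
    [[-30, 50, 0], 0, 0],
    [[-60, 100, 0], 0, 0],
    [[-90, 150, 0], 0, 0],
    [[-90, 150, 0], 0, 0],
    [[-90, 150, 0], 0, 0],
  ],
)

```text
clock: 11.38
tool_pos: [0.4059, 0.4376, 0.2726]
orientation: [0.0, 0.72, 0.694, -0.001]
force: [0.2, -0.4, -0.3]
grip_width: 0.0001
```

```bash
python3 snap.py 5; python3 - <<'E'
from h import *
th=np.deg2rad(-2.25); x=np.array([np.cos(th),np.sin(th)]); y=np.array([-np.sin(th),np.cos(th)]);o=np.array([.55495,-.0329])
for i in (0,5):
  for n in('top','scene'):
    im,d,P=cloud(n,i); F=np.dstack([(P[...,:2]-o)@x,(P[...,:2]-o)@y,P[...,2]])
    for nm,a in dict(plate=(-.045,.045,-.21,-.1,.069,.077),paddle=(-.015,.015,.02,.05,.1,.146),ball=(-.03,.03,.12,.17,.12,.149),bolt=(.07,.12,-.24,-.1,.045,.07),socket=(-.12,-.08,-.24,-.1,.04,.06),bottle=(.1,.25,-.2,.02,.12,.17),can=(.1,.25,-.05,.15,.08,.095)).items():
        m=(d>0)
        for k in range(3): m&=(F[...,k]>a[2*k])&(F[...,k]<a[2*k+1])
        print(i,n,nm,m.sum(),np.median(F[m],0).round(4) if m.any() else '')
E
```

```text
[0.40692113 0.43684233 0.27316085] [ 0.80296156 -0.24476301 -0.0705474 ]
0 top plate 64 [-0.0028 -0.1816  0.0732]
0 top paddle 90 [0.0004 0.0349 0.1354]
0 top ball 69 [-0.007   0.1455  0.1385]
0 top bolt 15 [ 0.0912 -0.1712  0.0609]
0 top socket 41 [-0.1091 -0.1659  0.048 ]
0 top bottle 70 [ 0.164  -0.091   0.1492]
0 top can 230 [0.1655 0.0497 0.0858]
0 scene plate 101 [ 0.0006 -0.1822  0.0734]
0 scene paddle 85 [0.002  0.0336 0.1333]
0 scene ball 68 [0.0007 0.1411 0.135 ]
0 scene bolt 29 [ 0.0944 -0.1743  0.059 ]
0 scene socket 61 [-0.1073 -0.1684  0.0458]
0 scene bottle 141 [ 0.1715 -0.0993  0.1478]
0 scene can 263 [0.1672 0.0483 0.0848]
5 top plate 59 [-0.0013 -0.1226  0.0741]
5 top paddle 79 [-0.0003  0.0341  0.1144]
5 top ball 67 [-0.0069  0.1451  0.1384]
5 top bolt 14 [ 0.0908 -0.1719  0.0634]
5 top socket 39 [-0.1071 -0.1679  0.0485]
5 top bottle 72 [ 0.164  -0.0912  0.1494]
5 top can 224 [0.1658 0.0496 0.086 ]
5 scene plate 95 [-0.0007 -0.1249  0.0733]
5 scene paddle 75 [-0.001   0.0368  0.1131]
5 scene ball 67 [0.0007 0.141  0.1354]
5 scene bolt 29 [ 0.095  -0.1757  0.0604]
5 scene socket 61 [-0.1078 -0.1703  0.0467]
5 scene bottle 136 [ 0.1711 -0.0993  0.1478]
5 scene can 266 [0.1672 0.0474 0.0849]
```

View pics/c5.png

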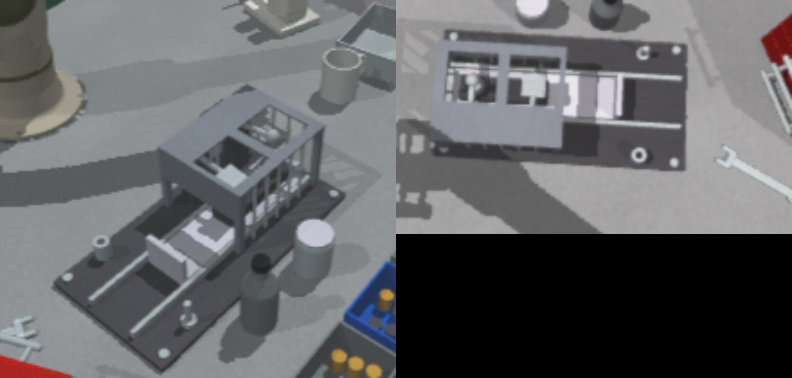

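The sled is home, the paddle top is at 114 mm (fully down), and the ball lever and bystanders are unchanged. The arm is clear.

```bash
python3 -c "
from plant import ticket; print(ticket.finish_job())"
```

```text
the job is handed in; nothing more can be done
None
```

I pushed the sled home with the closed fingertips, pressed the paddle lever down through the first window, drew back clear and handed the job in. No verdict was reported.

- **Sled:** the push force rose to 34 N with no further travel. The push plate's centre then measured at fixture y of about −123 to −125 mm, against −125 mm expected when home.
- **Paddle lever:** the force reached 55 N on its stop. The paddle top now sits at 113–114 mm, against 133–135 mm before the press and the stated 114 mm when fully down.
- **Left alone:** the ball top reads the same as at the start, within 0.5 mm. The socket, bolt, grease can and oil bottle are within the roughly 2 mm measurement noise. I saw no change in the mug or wrench in the pictures but did not measure them.
- **Guard:** I saw no sign of contact with the frame. The fingers went down within about 2–3 mm of the window's centre.
- **Disagreement:** the two cameras differed by 2–4 mm along y, which is about the calibration error, so I used averages.

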